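# Set up the staining station: fill the crate, then hold the sample board on the tilted rest

### The job

Set up the staining station: first stand the dye jar and the wooden cup upright in the divided crate, one in each cell, and let go of them. Then pick up the sample board by its batten, tilt it to match the sloped pad of the rest, lay it flush on the pad with the edges lined up, and press gently until the sprung pad has sunk about 7 mm, half its travel. Finish still gripping the board and holding it pressed there, flush and still; do not change the slope of the rest, tip the jar or the cup over, or disturb the sanding block, brush, paint pot and offcut lying around.

Things in the scene. Friction and masses are not known exactly. Their poses are not given: they have to be found in the camera images.
- crate: Fixed plywood crate, 94 (x) x 176 (y) x 48 mm high, open at the top, walls and floor 6 mm, one 6 mm dividing wall across the middle (the plane y = 0) of the same height, making two cells of 82 x 79 mm. Origin: centre of its underside. On the right of the bench, turned by up to about 0.6 rad.
- cell_left (a point): Centre of the inner floor of the crate's +y cell, 6 mm above the bench; axes as the crate's. Either item may go in either cell.
- cell_right (a point): Centre of the inner floor of the crate's -y cell; axes as the crate's.
- jar: Loose glass dye jar with a black screw cap, standing upright, about 0.28 kg: body 60 mm in diameter up to z = 70, cap 54 mm in diameter from z = 70 to 94 mm. Origin: centre of its underside, z up. Easily gripped from above by the cap.
- cup: Loose plain turned wooden cup, hollow, 44 mm outer diameter, 85 mm tall, about 35 g, standing upright. Origin: centre of its underside, z up. The jar and the cup stand near the front of the bench and may have swapped places.
- board: Loose light wooden sample board, 130 (x) x 100 (y) x 10 mm, about 0.15 kg, lying flat with a darker wooden grip batten up: the batten is 64 long (x) x 16 wide (y), standing from z = 10 to z = 52 mm over the middle of the board. Origin: centre of the board's underside; x along the batten and the long side, z up through the batten. Grip the batten across its 16 mm.
- rest: Fixed base of the tilting rest, 170 (x) x 150 (y) x 16 mm wooden board with two steel stays at y = +-61 mm that stand up to 92 mm high. Origin: centre of its underside; its -x side is the low front edge, which looks roughly to the robot. On the left of the bench, turned by up to about 0.6 rad.
- pad_face (a point): Centre of the upper face of the sprung pad, a flat plywood plate 130 (x, up the slope) x 100 (y, level) x 8 mm; z: outward normal. It slopes up away from the robot by 0.15 to 0.40 rad, different each time; face centre 65 to 90 mm above the bench. The board has the same outline; either way round along x is right, underside to the pad. The point sinks with the pad.
- pad (a joint): How far the pad has been pushed in along its normal, in m: 0 free, 0.014 at its stop. Springs push it out with about 3 N at 0 plus 1 N per mm.
- rest_tilt (a joint): Slope of the rest from level, in rad. Stiff: holds against the usual push of some 10 N; leave it as it is.
- sanding_block: Bystander: small sanding block 22 x 88 x 18 mm lying on the bench, leave alone. Origin: centre of its underside.
- brush: Bystander: flat brush with a wooden handle, 32 x 156 x 15 mm, lying on the bench, leave alone. Origin: centre of its underside.
- pot: Bystander: small stained paint pot, 56 mm in diameter, 56 mm high, leave alone. Origin: centre of its underside.
- offcut: Bystander: sawn wooden offcut 26 x 46 x 30 mm, leave alone. Origin: centre of its underside.
There are look-alikes about, which are no part of the job. What is shaped like the jar but orange is not meant.

How it is judged:
On the way, in this order (a step that is already met when the one before it is completed fails the run):
1. the jar and the cup stand upright in the crate, one per cell, released (((horizontal distance between jar and cell_left below 0.03 m and z of jar in the frame of cell_left below 0.008 m) or (horizontal distance between jar and cell_right below 0.03 m and z of jar in the frame of cell_right below 0.008 m)) and angle between each of jar, cup's own z axis and vertical below 0.15 rad and contact force between the fingers and jar below 0.1 N and linear speed of each of jar, cup below 0.03 m/s and ((horizontal distance between cup and cell_left below 0.03 m and z of cup in the frame of cell_left below 0.008 m) or (horizontal distance between cup and cell_right below 0.03 m and z of cup in the frame of cell_right below 0.008 m)) and contact force between the fingers and cup below 0.1 N), for 0.2 s.
2. the board is picked up, at least 50 mm clear of the bench (height (world z) of board above 0.05 m and contact force between the fingers and board above 1 N), for 0.1 s.
At the end, for the whole second after the job is handed in: Jar and cup upright (0.15 rad), released, one per cell, on the crate floor. Board still gripped, flush on the pad (0.06 rad, 3 mm), square to it within 0.12 rad, centred within 12 mm along and across, pressed with 4 to 25 N so that the pad is 3 to 12 mm in, and still (all of step 1 and angle between the z axis of board and the z axis of pad_face, either way round below 0.06 rad and angle between the x axis of board and the x axis of pad_face, either way round below 0.12 rad and x of board in the frame of pad_face between -0.012 and 0.012 m and y of board in the frame of pad_face between -0.012 and 0.012 m and z of board in the frame of pad_face between -0.003 and 0.003 m and value of joint pad between 0.003 and 0.012 m and contact force between the fingers and board above 2 N and contact force between board and rest between 4 and 25 N and linear speed of board below 0.02 m/s); the arm keeps its last pose, push and grip.
It fails at once if the jar or the cup was tipped over (angle between any of jar, cup's own z axis and vertical above 0.6 rad).
It fails at once if the pad was pressed hard (over 30 N) (contact force between anything else and rest above 30 N).
It fails at once if the slope of the rest was changed (pad shifted by over 20 mm) (distance of pad_face from where it was at the start of the episode above 0.02 m).
It fails at once if a bystander was moved by over 20 mm (distance of any of sanding_block, brush, pot, offcut from where it was at the start of the episode above 0.02 m).
It also fails if it takes over 66 s, if anything falls off the work surface, if the arm or the gripper's body presses on something with over 40 N, if the wrist force passes 120 N, or if a joint passes its speed limit or range.

### The arm

A 7-joint arm with a two-finger parallel gripper is mounted at the origin on a cart in front of the work surface, level with it; the furniture and walls round the work are solid. World frame = base frame: x ahead of the robot, y to its left, z up, the work surface at z = 0. Lengths are in m, angles in rad, forces in N, time in s.
With the tool pointing down it reaches from about 0.4 to 0.875 m from the base axis. Payload 6.5 kg.
Tool frame: the origin (TCP) lies on the centre line of the jaws, within the pads' length; the fingertips stand 25 mm ahead of it and the grasp point (between the pads) lies 6 mm ahead of it; z points along the fingers, y is the line along which they close (so a half turn about z gives the same grasp; the last joint's range is limited). The gripper opens to 88 mm and grips with 3 to 60 N. Pads are 18 mm wide; open, the fingers measure 123 mm over their backs; the gripper's body (75 mm by 187 mm) begins 45 mm behind the grasp point.
Start: joints at [-1.229, 0.536, -0.004, 1.538, 0.003, 1.067, -0.071], TCP at [0.258, 0.597, 0.231] pointing down, gripper open.
Joint ranges: [-2.7, 2.7], [-0.37, 2.16], [-1.27, 1.26], [0.24, 2.4], [-1.31, 4.45], [0.19, 1.91], [-2.76, 2.76]. Speed limits (rad/s): [2.39, 2.39, 3.14, 3.14, 3.14, 3.14, 3.14].

### API

Orientations are given as a rotation vector (axis times angle).
In Python, from bench import status, cams, workorder gives the robot as it stands. The module is installed in compiled form; this text tells all that it offers.
- The arm moves only by the tool carry_out, never from a script. Its argument "deltas" is text: rows parted by semicolons, each of 7 numbers parted by spaces: the shift along the tool's x, y, z in m, then the turn, a rotation vector about the tool's x, y, z in rad, then the finger opening in m, from 0 to 0.0881. A call has 1 to 12 rows; each row is the pose to reach, as a shift and turn from the pose commanded when the call began, along the tool's axes at that moment; what a row does not reach only later rows make up. A row lasts 1/8 s, in which the tool goes at most 62.5 mm and 10.7 degrees, less where a joint would pass 70% of its speed; a pose out of reach is approached as far as the arm can. A call with a gripper value outside its range is refused whole. The fingers move at their own pace and stop on an object; the grip force is fixed at half the most. Time passes only in rows, so rows that repeat a pose let the fingers close. It gives the time, the measured TCP pose, the force, the opening and the grip force at its end, in the units of the state.
- status.read_state(): the state, without advancing time (a new reading comes with each control period).
- cams.read_camera(name): name is "scene" or "side" or "wrist"; returns a dict with "pixels" (400x640x3 uint8, red, green, blue), "fx", "fy", "cx", "cy" (pixels), "T" (4x4, takes a point from camera to world coordinates). Camera axes: x right, y down, z forward; pixel columns grow to the right and rows downward; lengths in m; the calibration is good to about 2 mm. A picture is of the moment at which its call begins. There is no depth.
- workorder.job_done(): hands the job in; it is judged then, once.
The state is a dict: "time_s": time; "joint_positions": joint angles; "qd": joint speeds; "joint_torque": joint torques, N m; "tcp_pos": TCP position; "ee_rot": TCP orientation; "ft_force": force on the tool from outside, world axes, zero at the start; "wrist_torque": the same for the moment, N m; "finger_gap": finger opening in m; "finger_force": force on a finger pad.
Only numpy, scipy, OpenCV 4.12 (cv2) and the standard library are available. Lean on these libraries where they do the work, as an engineer would, in place of code of your own. Each camera call takes 0.05 s, during which the arm holds its last target. There are 200 camera calls.

## Working session

There is one attempt and no reset: what is moved stays moved. The work goes in short steps, Python scripts to look and compute and a tool call to move; the robot and the scene stay as the last step left them, time stands still between calls to the robot, and variables do not carry over. Pictures are saved under pics/ and viewed, at most 10 in all, crops included, and the job is handed in when it is done.

Besides the shell and the picture viewer there is one more tool, called after "Request:" by a JSON object that holds its "fn" and its "kwargs", one argument or row to a line. carry_out: Moves the arm, as the interface text tells. Its arguments: {"type":"object","properties":{"deltas":{"type":"string"}},"required":["deltas"]}

```bash
mkdir -p pics
cat > h.py <<'E'
import numpy as np, cv2
from scipy.spatial.transform import Rotation as R
from bench import status, cams, workorder
def shot(n):
    c=cams.read_camera(n); np.savez('last_%s.npz'%n,**{k:np.asarray(v) for k,v in c.items()}); return c
def load(n): 
    d=np.load('last_%s.npz'%n); return {k:d[k] for k in d.files}
def ray(c,u,v):
    T=np.asarray(c["T"]); d=T[:3,:3]@np.array([(u-c["cx"])/c["fx"],(v-c["cy"])/c["fy"],1.]); return T[:3,3],d/np.linalg.norm(d)
def onz(c,u,v,z):
    o,d=ray(c,u,v); return o+d*(z-o[2])/d[2]
def proj(c,p):
    T=np.asarray(c["T"]); q=T[:3,:3].T@(np.asarray(p)-T[:3,3]); return np.array([c["fx"]*q[0]/q[2]+c["cx"],c["fy"]*q[1]/q[2]+c["cy"]])
def tri(c1,p1,c2,p2):
    o1,d1=ray(c1,*p1);o2,d2=ray(c2,*p2)
    s=np.linalg.lstsq(np.c_[d1,-d2],o2-o1,rcond=None)[0]; a=o1+d1*s[0];b=o2+d2*s[1]; return (a+b)/2,np.linalg.norm(a-b)
def save(c,n): cv2.imwrite('pics/'+n,cv2.cvtColor(np.asarray(c["pixels"]),cv2.COLOR_RGB2BGR))
E
python3 - <<'E'
from h import *
np.set_printoptions(precision=4,suppress=True)
for n in("scene","side"):
    c=shot(n);save(c,n+'0.png');print(n,c['fx'],c['cx'],c['cy'],np.asarray(c['T']))
print(status.read_state())
E
```

```text
scene 501.1434716998781 312.8866957419668 199.4367188772599 [[-0.8647 -0.2497  0.4358 -0.1143]
 [-0.5019  0.4658 -0.7288  1.2729]
 [-0.021  -0.8489 -0.5281  0.9419]
 [ 0.      0.      0.      1.    ]]
side 414.37503886704366 321.78973705712 202.98465529237032 [[ 0.9046 -0.1481  0.3998  0.1822]
 [-0.4255 -0.3732  0.8244 -0.8639]
 [ 0.0271 -0.9159 -0.4006  0.5219]
 [ 0.      0.      0.      1.    ]]
{'time_s': 0.1, 'joint_positions': array([-1.2292,  0.5371, -0.0044,  1.5387,  0.0026,  1.0673, -0.0712]), 'qd': array([-0.0005, -0.0005,  0.0005, -0.0029, -0.0009, -0.0003, -0.0008]), 'joint_torque': array([  0.0017, -57.2081,   0.9932, -25.2229,  -0.0562,   0.0135,
         0.    ]), 'tcp_pos': array([0.2576, 0.5962, 0.2304]), 'ee_rot': array([-0.636 , -3.0763,  0.0024]), 'ft_force': array([0.4137, 0.2783, 0.2957]), 'wrist_torque': array([ 0.0153,  0.0028, -0.0047]), 'finger_force': 0.0, 'finger_gap': 0.08809835984876734}
```

View pics/scene0.png

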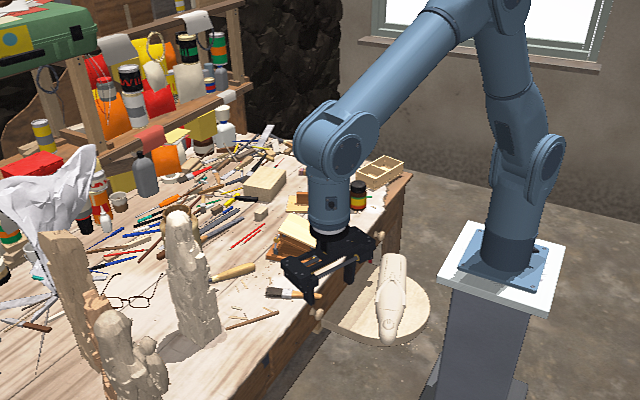

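View pics/side0.png

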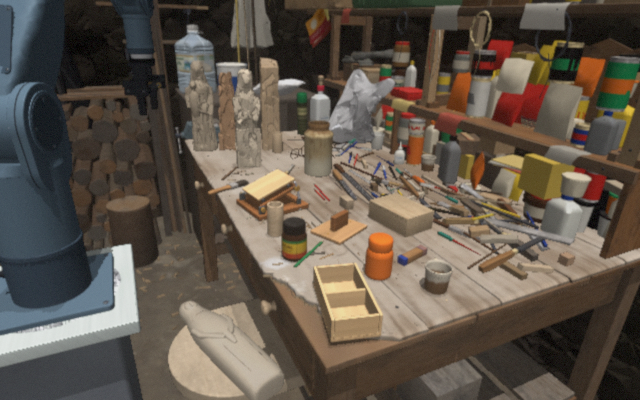

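Candidates in the side view:
- **Jar:** the dark one with the black cap at (293,240); the orange one at (379,257) is the look-alike.
- **Cup:** plain wooden at (274,218); against the paint pot (437,276) and the large stone jar (318,148).
- **Board:** with batten at (339,228); against the plain block (400,213).
- **Rest and crate:** rest at (272,193), crate at (347,300).

I'll check the choice in one crop.

Run:
```python
from h import *
c=load("side"); im=c["pixels"][155:350,200:460]; im=cv2.resize(im,None,fx=3,fy=3,interpolation=cv2.INTER_CUBIC)
cv2.imwrite('pics/crop1.png',cv2.cvtColor(im,cv2.COLOR_RGB2BGR))
```

```text
(no output)
```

View pics/crop1.png

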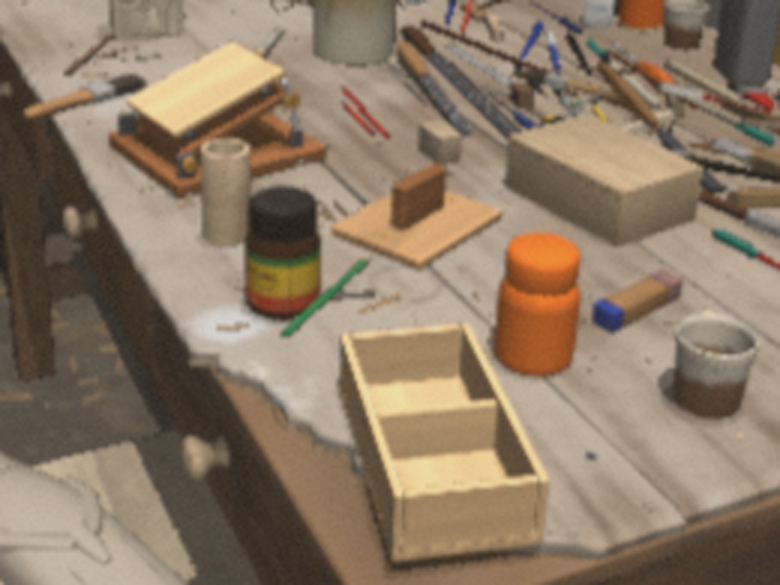

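The crop confirms the choices: jar cap top at about (294,222) in full pixels, cup top (275,204), batten top (340,214), crate rim corners (314,266), (356,263), (383,314), (333,319). The rest's pad runs from (243,188) to (295,179).

Run:
```python
from h import *
np.set_printoptions(precision=4,suppress=True)
c=load("side"); f=lambda u,v,z: onz(c,200+u/3-.33,155+v/3-.33,z)
C=[f(*p,.048) for p in((343,335),(467,326),(548,478),(399,493))]
print("crate",np.array(C),np.mean(C,0),[np.linalg.norm(C[i]-C[i-1]) for i in range(4)])
print("jar",f(284,203,.094),f(284,306,0)); print("cup",f(227,148,.085)); print("cup w",np.linalg.norm(f(203,148,.085)-f(250,148,.085)))
print("jar cap w",np.linalg.norm(f(249,203,.094)-f(319,203,.094)))
print("board",[f(*p,.01) for p in((333,225),(418,262),(501,212))])
print("batten",[f(*p,.052) for p in((392,183),(403,193),(446,173),(434,165))])
print("offcut",f(440,135,.03),"orange",f(542,250,.094),"sand",f(637,300,.018),"pot",f(714,335,.056))
print("pad",[f(*p,.07) for p in((128,98),(177,135),(285,72),(238,43))])
print("restbase",[f(*p,.016) for p in((110,140),(180,186),(326,148))])
s=status.read_state(); print(R.from_rotvec(s['ee_rot']).as_matrix())
w=shot("wrist"); Tt=np.eye(4);Tt[:3,:3]=R.from_rotvec(s['ee_rot']).as_matrix();Tt[:3,3]=s['tcp_pos']
X=np.linalg.inv(Tt)@w['T'];print("tcp->cam",X,w['fx'],w['cx'],w['cy']); save(w,'wrist0.png')
```

```text
crate [[ 0.4977 -0.1848  0.048 ]
 [ 0.5846 -0.2083  0.048 ]
 [ 0.5456 -0.375   0.048 ]
 [ 0.4581 -0.3521  0.048 ]] [ 0.5215 -0.28    0.048 ] [np.float64(0.17188936570620073), np.float64(0.09002781779403168), np.float64(0.1711947398660036), np.float64(0.09045651654065111)]
jar [ 0.5023 -0.061   0.094 ] [ 0.5034 -0.0583  0.    ]
cup [0.503 0.074 0.085]
cup w 0.04048642156980688
jar cap w 0.05401534652756334
board [array([0.5893, 0.039 , 0.01  ]), array([ 0.6285, -0.0506,  0.01  ]), array([0.7431, 0.0044, 0.01  ])]
batten [array([0.6366, 0.019 , 0.052 ]), array([ 0.6365, -0.0028,  0.052 ]), array([0.6912, 0.0196, 0.052 ]), array([0.6893, 0.0391, 0.052 ])]
offcut [0.7532 0.1437 0.03  ] orange [ 0.6471 -0.2026  0.094 ] sand [ 0.7548 -0.1854  0.018 ] pot [ 0.733  -0.2971  0.056 ]
pad [array([0.4646, 0.2563, 0.07  ]), array([0.4815, 0.1508, 0.07  ]), array([0.635 , 0.2693, 0.07  ]), array([0.6207, 0.3737, 0.07  ])]
restbase [array([0.451 , 0.2845, 0.016 ]), array([0.4839, 0.1551, 0.016 ]), array([0.646 , 0.1854, 0.016 ])]
[[-0.918   0.3966 -0.0005]
 [ 0.3966  0.918  -0.0015]
 [-0.0001 -0.0015 -1.    ]]
tcp->cam [[ 0.0008 -0.9588 -0.2841  0.0737]
 [ 1.      0.0011 -0.001   0.001 ]
 [ 0.0013 -0.2841  0.9588 -0.153 ]
 [ 0.      0.      0.      1.    ]] 283.1211477357818 319.9767817326519 200.84516134535747
```

```bash
cat >> h.py <<'E'
np.set_printoptions(precision=4,suppress=True)
def down(a):  # tool pointing down with tool y at angle a (rad) in the world
    y=np.array([np.cos(a),np.sin(a),0]);z=np.array([0,0,-1.]);return np.c_[np.cross(y,z),y,z]
def delta(p,Rt,s=None):
    s=s or status.read_state(); R0=R.from_rotvec(s['ee_rot']).as_matrix()
    print('shift',R0.T@(np.asarray(p)-s['tcp_pos']),'turn',R.from_matrix(R0.T@Rt).as_rotvec())
E
python3 - <<'E'
from h import *
delta((.52,.20,.25),down(-.232))
E
```

```text
shift [-0.398  -0.2598 -0.019 ] turn [-0.001   0.001   1.3951]
```

Request:
{"fn": "carry_out", "kwargs": {
  "deltas": "-0.04 -0.026 -0.002 0 0 0.14 0.088; -0.08 -0.052 -0.004 0 0 0.28 0.088; -0.12 -0.078 -0.006 0 0 0.42 0.088; -0.16 -0.104 -0.008 0 0 0.56 0.088; -0.20 -0.13 -0.010 0 0 0.70 0.088; -0.24 -0.156 -0.012 0 0 0.84 0.088; -0.28 -0.182 -0.014 0 0 0.98 0.088; -0.32 -0.208 -0.016 0 0 1.12 0.088; -0.36 -0.234 -0.018 0 0 1.26 0.088; -0.398 -0.26 -0.019 0 0 1.395 0.088; -0.398 -0.26 -0.019 0 0 1.395 0.088; -0.398 -0.26 -0.019 0 0 1.395 0.088"
}}

```text
time_s: 1.65
tcp_pos: [0.5194, 0.201, 0.2499]
ee_rot: [-2.461, -1.951, 0.001]
ft_force: [-0.1, 0.7, 0.5]
finger_gap: 0.0884
finger_force: 0.0
```

Run:
```python
from h import *
s=status.read_state();print(s['tcp_pos'],R.from_rotvec(s['ee_rot']).as_matrix()[:,1],s['time_s'],s['joint_positions'])
c=shot("wrist");save(c,'wrist1.png')
import shutil;shutil.copy('last_wrist.npz','w1.npz')
delta((.503,.03,.22),down(-.232))
```

```text
[0.5194 0.201  0.2499] [ 0.9736 -0.2283 -0.0009] 1.65 [-0.778   0.3752  0.4224  1.7889 -0.1784  1.0157 -0.5174]
shift [-0.1708  0.0232  0.0298] turn [-0.001  -0.0003  0.0029]
```

View pics/wrist1.png

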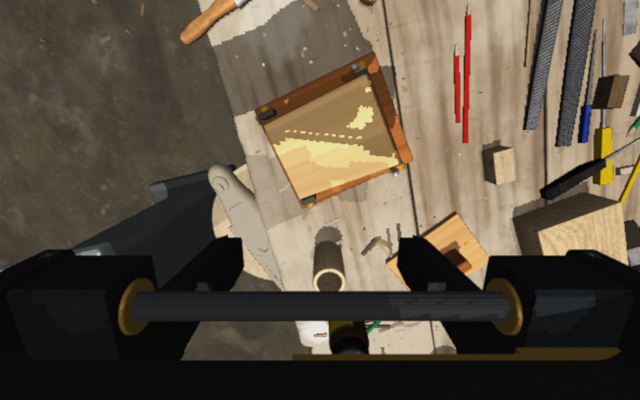

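The wrist picture shows the pad with corners near (265,122), (306,206), (402,163), (367,77). The cup rim is at (330,281), the jar cap is just visible at (348,335), and the board and its batten are at (450,255).

Run:
```python
from h import *
c=load("wrist")
print("cup",onz(c,330,281,.085),'rim w',np.linalg.norm(onz(c,315,281,.085)-onz(c,345,281,.085)))
delta((.502,-.061,.20),down(-.232))
```

```text
cup [0.5025 0.0741 0.085 ] rim w 0.03840767263016989
shift [-0.2597  0.043   0.0498] turn [-0.001  -0.0003  0.0029]
```

Request:
{"fn": "carry_out", "kwargs": {
  "deltas": "-0.045 0.007 0.008 0 0 0 0.088; -0.09 0.014 0.017 0 0 0 0.088; -0.135 0.021 0.025 0 0 0 0.088; -0.18 0.029 0.033 0 0 0 0.088; -0.225 0.036 0.042 0 0 0 0.088; -0.26 0.043 0.05 0 0 0 0.088; -0.26 0.043 0.05 0 0 0 0.088"
}}

```text
time_s: 2.58
tcp_pos: [0.5014, -0.0641, 0.1998]
ee_rot: [-2.465, -1.947, 0.002]
ft_force: [-0.3, 0.4, 0.1]
finger_gap: 0.0883
finger_force: 0.0
```

Run:
```python
from h import *
s=status.read_state();print(s['tcp_pos'])
c=shot("wrist");save(c,'wrist2.png')
print('expect jar cap top at',proj(c,(.502,-.061,.094)),'cup',proj(c,(.5025,.0741,.085)))
hsv=cv2.cvtColor(np.asarray(c['pixels']),cv2.COLOR_RGB2HSV)
delta((.502,-.061,.097),down(-.232))
```

```text
[ 0.5014 -0.0641  0.1998]
expect jar cap top at [320.1881 194.7987] cup [283.878   41.9331]
shift [ 0.0011 -0.0001  0.103 ] turn [-0.0007 -0.0003  0.0003]
```

View pics/wrist2.png

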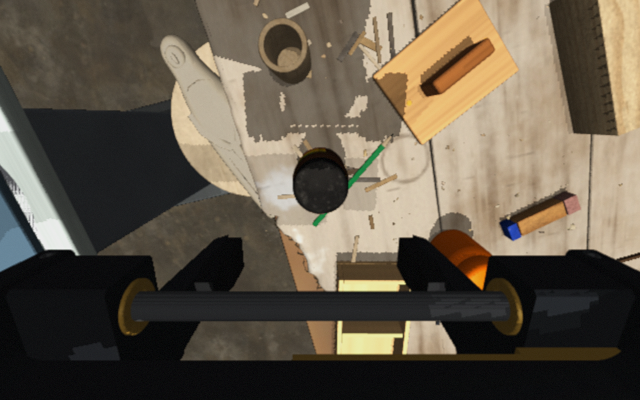

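Jar cap at (320,186), cup rim at (284,40), board's batten from (425,90) to (492,42), and the crate at the lower edge. The cap sits a few mm off my estimate, so I'm refining that and the board with masks.

Run:
```python
from h import *
c=load("wrist"); im=np.asarray(c['pixels'])
m=(im.max(2)<70).astype(np.uint8); m[:, :285]=0;m[:,355:]=0;m[:148]=0;m[222:]=0
k=max(cv2.findContours(m,cv2.RETR_EXTERNAL,cv2.CHAIN_APPROX_NONE)[0],key=cv2.contourArea)[:,0]
x0,x1,yb=k[:,0].min(),k[:,0].max(),k[:,1].max(); r=(x1-x0)/2; print(x0,x1,k[:,1].min(),yb)
low=k[k[:,1]>yb-r*.9].astype(np.float32); (u,v),(a,b),_=cv2.fitEllipse(low); print(u,v,a,b,onz(c,u,v,.094), onz(c,(x0+x1)/2,yb-r,.094))
h=cv2.cvtColor(im,cv2.COLOR_RGB2HSV); 
print("board corners",[onz(c,*p,.01) for p in((374,79),(420,144),(518,71),(472,-2))])
print("batten top",[onz(c,*p,.052) for p in((424,88),(430,97),(495,50),(488,39))])
```

```text
293 348 148 213
320.4229736328125 186.54359436035156 51.88356399536133 53.935577392578125 [ 0.5041 -0.0532  0.094 ] [ 0.5044 -0.0523  0.094 ]
board corners [array([0.5861, 0.0333, 0.01  ]), array([ 0.6267, -0.0499,  0.01  ]), array([0.7429, 0.0045, 0.01  ]), array([0.699 , 0.0865, 0.01  ])]
batten top [array([0.6246, 0.0107, 0.052 ]), array([0.6293, 0.001 , 0.052 ]), array([0.6948, 0.0288, 0.052 ]), array([0.6889, 0.0398, 0.052 ])]
```

Request:
{"fn": "carry_out", "kwargs": {
  "deltas": "0.0114 0 0.03 0 0 0 0.088; 0.0114 0 0.065 0 0 0 0.088; 0.0114 0 0.09 0 0 0 0.088; 0.0114 0 0.102 0 0 0 0.088; 0.0114 0 0.102 0 0 0 0.088; 0.0114 0 0.102 0 0 0 0.04; 0.0114 0 0.102 0 0 0 0.04; 0.0114 0 0.102 0 0 0 0.04; 0.0114 0 0.102 0 0 0 0.04; 0.0114 0 0.102 0 0 0 0.04"
}}

```text
time_s: 3.88
tcp_pos: [0.5048, -0.0517, 0.0983]
ee_rot: [2.464, 1.949, 0.0]
ft_force: [0.3, 0.7, -0.6]
finger_gap: 0.0407
finger_force: 0.0
```

Run:
```python
from h import *
s=status.read_state();print(s['tcp_pos'])
delta((.5117,-.3214,.19),down(-.232))
```

```text
[ 0.5048 -0.0517  0.0983]
shift [-0.2609  0.0688 -0.0917] turn [ 0.0001 -0.     -0.    ]
```

Run:
```python
from h import *
c=shot("side");w=shot("wrist");
a=cv2.resize(np.asarray(c['pixels'])[155:350,240:400],None,fx=2.4,fy=2.4); b=cv2.resize(np.asarray(w['pixels'])[80:320,200:440],(468,468))
cv2.imwrite('pics/chk.png',cv2.cvtColor(np.hstack([np.pad(a,((0,0),(0,0),(0,0))),b[:a.shape[0]]]) ,cv2.COLOR_RGB2BGR)); print(a.shape)
```

```text
(468, 384, 3)
```

View pics/chk.png

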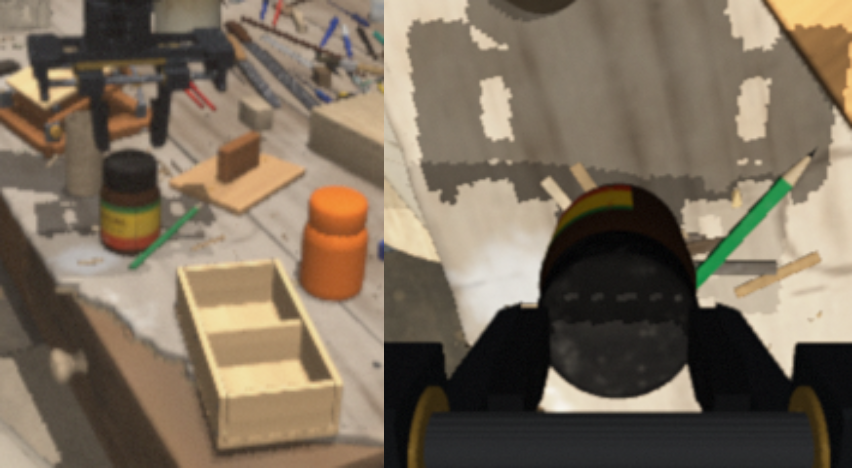

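The jar at (130,200 in the left crop) still stands untouched. The fingers closed just behind or above the cap, so I'm checking where the tips and the cap really are.

Run:
```python
from h import *
c=load("side");w=load("wrist");s=status.read_state();t=s['tcp_pos'];print(t)
print("side px of tip centre",proj(c,t-[0,0,.025]),"seen ~(294.5,215)")
print("wrist px tcp, tip",proj(w,t),proj(w,t-[0,0,.025]),"cap seen: x",200+540*.513,200+697*.513,"bottom",80+397*.513,"top-edge",80+235*.513)
print("jar tri cap top centre:",tri(c,(240+130/2.4,155+163/2.4),w,(200+618*.513,80+320*.513)))
for z in(.06,.075,.094): print(z,onz(c,240+130/2.4,155+163/2.4,z),onz(w,200+618*.513,80+320*.513,z))
```

```text
[ 0.5047 -0.0517  0.0982]
side px of tip centre [293.8314 228.4347] seen ~(294.5,215)
wrist px tcp, tip [320.036  247.5683] [320.0874 231.182 ] cap seen: x 477.02 557.561 bottom 283.661 top-edge 200.555
jar tri cap top centre: (array([ 0.5501, -0.0477,  0.1122]), np.float64(0.10101319883086886))
0.06 [ 0.5261 -0.0001  0.06  ] [ 0.6426 -0.1004  0.06  ]
0.075 [ 0.5149 -0.0281  0.075 ] [ 0.6331 -0.0909  0.075 ]
0.094 [ 0.5008 -0.0637  0.094 ] [ 0.6212 -0.0788  0.094 ]
```

Run:
```python
from h import *
c=load("side");w=load("wrist")
print("jar tri",tri(c,(240+130/2.4,155+165/2.4),w,(320,80+320*.513)))
for p in((.504,-.053),(.5105,-.04),(.5165,-.031)):
    print(p,[ (proj(c,(*p,z))) for z in(0,.07,.094)],[proj(w,(*p,z)) for z in(.075,.094)])
p=(.5028,.074); print("cup",[ (proj(c,(*p,z))) for z in(0,.085)])
T=np.asarray(w['T']);print(T[:3,3])
im=np.asarray(c['pixels']);g=im[205:262,294].astype(int);print([(205+i,*x) for i,x in enumerate(g)][::2])
```

```text
jar tri (array([ 0.5042, -0.0547,  0.0871]), np.float64(0.00037165058051032694))
(0.504, -0.053) [array([293.7493, 255.5859]), array([293.7492, 229.9375]), array([293.7491, 220.8019])] [array([319.479 , 234.1858]), array([319.3767, 246.6347])]
(0.5105, -0.04) [array([294.2573, 252.536 ]), array([294.2715, 227.1458]), array([294.2765, 218.1067])] [array([324.5438, 214.3598]), array([324.9864, 224.9662])]
(0.5165, -0.031) [array([295.1632, 250.3537]), array([295.2026, 225.1513]), array([295.2167, 216.1824])] [array([330.4351, 199.6146]), array([331.5332, 208.7862])]
cup [array([275.814 , 233.0302]), array([275.2465, 204.0139])]
[0.5221 0.021  0.2513]
[(205, np.int64(166), np.int64(112), np.int64(71)), (207, np.int64(152), np.int64(99), np.int64(64)), (209, np.int64(105), np.int64(71), np.int64(46)), (211, np.int64(108), np.int64(87), np.int64(68)), (213, np.int64(179), np.int64(160), np.int64(144)), (215, np.int64(177), np.int64(159), np.int64(141)), (217, np.int64(86), np.int64(76), np.int64(68)), (219, np.int64(50), np.int64(45), np.int64(42)), (221, np.int64(55), np.int64(51), np.in
[... 302 characters left out ...]
, (235, np.int64(46), np.int64(34), np.int64(30)), (237, np.int64(67), np.int64(47), np.int64(33)), (239, np.int64(64), np.int64(46), np.int64(32)), (241, np.int64(57), np.int64(64), np.int64(42)), (243, np.int64(80), np.int64(101), np.int64(48)), (245, np.int64(161), np.int64(133), np.int64(50)), (247, np.int64(167), np.int64(133), np.int64(44)), (249, np.int64(162), np.int64(130), np.int64(48)), (251, np.int64(160), np.int64(129), np.int64(48)), (253, np.int64(155), np.int64(116), np.int64(48)), (255, np.int64(140), np.int64(69), np.int64(45)), (257, np.int64(134), np.int64(65), np.int64(47)), (259, np.int64(81), np.int64(51), np.int64(38)), (261, np.int64(74), np.int64(64), np.int64(57))]
```

The jar triangulates to (0.504, -0.055) with its top near 0.09, as it should be. The fingertips appear in both views at z≈0.108, which is about 10 mm behind the reported TCP and not 25 mm ahead of it. I'll open, go down 33 mm and check before closing.

Request:
{"fn": "carry_out", "kwargs": {
  "deltas": "0 0 0 0 0 0 0.088; 0 0 0 0 0 0 0.088; 0 0 0 0 0 0 0.088; 0 0 0 0 0 0 0.088; -0.002 0 0.01 0 0 0 0.088; -0.002 0 0.02 0 0 0 0.088; -0.002 0 0.028 0 0 0 0.088; -0.002 0 0.033 0 0 0 0.088; -0.002 0 0.033 0 0 0 0.088"
}}

```text
time_s: 5.1
tcp_pos: [0.504, -0.0536, 0.0648]
ee_rot: [-2.463, -1.949, 0.001]
ft_force: [-0.3, -1.0, 0.1]
finger_gap: 0.0876
finger_force: 0.0
```

Run:
```python
from h import *
c=shot("side");w=shot("wrist");s=status.read_state();t=s['tcp_pos'];print(t,s['finger_gap'],s['ft_force'])
a=cv2.resize(np.asarray(c['pixels'])[165:265,240:350],None,fx=4,fy=4)
b=cv2.resize(np.asarray(w['pixels'])[150:350,220:420],(400,400))
cv2.imwrite('pics/chk2.png',cv2.cvtColor(np.hstack([a[:400,:390],b]),cv2.COLOR_RGB2BGR))
print(proj(c,t),proj(c,t+[0,0,.01]))
```

```text
[ 0.5044 -0.0536  0.0653] 0.08791817329858138 [-0.2314 -0.1448 -0.0463]
[294.0147 231.7858] [294.0157 228.0147]
```

View pics/chk2.png

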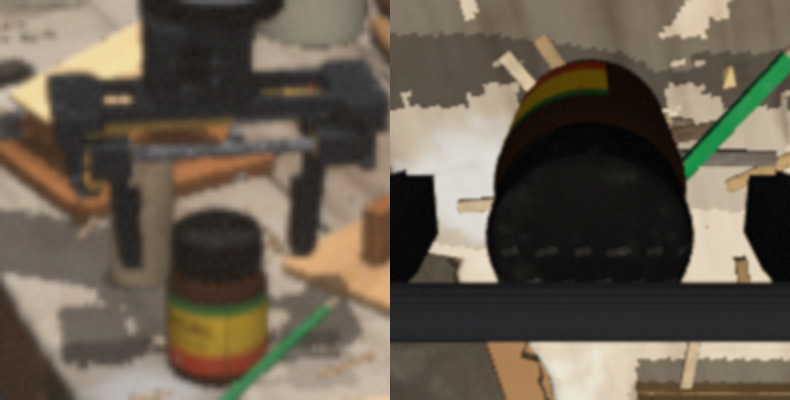

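Fingertips are at about (272,232) and (315,228), either side of the cap at roughly z = 0.07. I'll raise 4 mm and close.

Request:
{"fn": "carry_out", "kwargs": {
  "deltas": "0 0 -0.004 0 0 0 0.088; 0 0 -0.004 0 0 0 0.045; 0 0 -0.004 0 0 0 0.045; 0 0 -0.004 0 0 0 0.045; 0 0 -0.004 0 0 0 0.045; 0 0 -0.004 0 0 0 0.045"
}}

```text
time_s: 5.95
tcp_pos: [0.5042, -0.0535, 0.0692]
ee_rot: [-2.463, -1.949, 0.0]
ft_force: [-0.9, -0.4, 0.8]
finger_gap: 0.0535
finger_force: 30.0
```

Request:
{"fn": "carry_out", "kwargs": {
  "deltas": "0 0 -0.03 0 0 0 0.045; 0 0 -0.075 0 0 0 0.045; -0.04 0.011 -0.085 0 0 0 0.045; -0.085 0.022 -0.085 0 0 0 0.045; -0.13 0.034 -0.085 0 0 0 0.045; -0.175 0.046 -0.085 0 0 0 0.045; -0.22 0.058 -0.085 0 0 0 0.045; -0.245 0.065 -0.085 0 0 0 0.045; -0.258 0.068 -0.085 0 0 0 0.045; -0.258 0.068 -0.085 0 0 0 0.045; -0.258 0.068 -0.06 0 0 0 0.045; -0.258 0.068 -0.06 0 0 0 0.045"
}}

```text
time_s: 7.45
tcp_pos: [0.5103, -0.3174, 0.1275]
ee_rot: [-2.458, -1.949, 0.001]
ft_force: [0.2, -0.6, -2.1]
finger_gap: 0.0532
finger_force: 30.0
```

Run:
```python
from h import *
c=shot("side");w=shot("wrist");s=status.read_state();t=s['tcp_pos'];print(t,s['finger_gap'],s['ft_force'])
a=cv2.resize(np.asarray(c['pixels'])[200:350,290:410],None,fx=3.5,fy=3.5)
b=cv2.resize(np.asarray(w['pixels'])[100:400,180:460],(420,450))
cv2.imwrite('pics/chk3.png',cv2.cvtColor(np.hstack([a[:450,:370],b[:450]]),cv2.COLOR_RGB2BGR))
for z in (.048,.006): print([proj(w,(.5215+.228*0+a*.9728+b*.23,-.28-.23*a+b*.973,z)) for a,b in((-.041,.082),(.041,.082),(.041,.003),(-.041,.003))])
```

```text
[ 0.5115 -0.3191  0.1295] 0.053343121442199784 [ 0.1818 -0.1403 -3.0449]
[array([267.7842,  50.3005]), array([377.9555,  50.5372]), array([372.0983, 157.0331]), array([272.5679, 156.7121])]
[array([276.334 ,  60.9379]), array([368.8286,  61.1466]), array([364.5861, 151.0822]), array([279.7098, 150.8135])]
```

View pics/chk3.png

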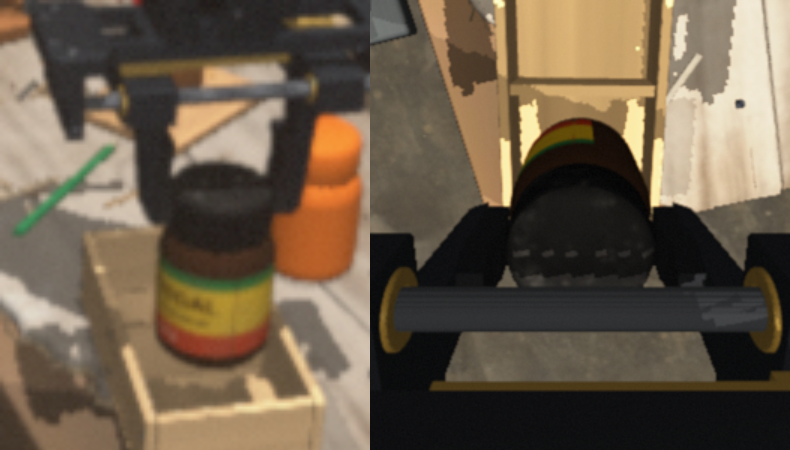

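The jar hangs centred over the right-hand cell: the divider is at wrist row 158 (157 expected) and the walls at columns 277 and 370. Lowering and letting go.

Request:
{"fn": "carry_out", "kwargs": {
  "deltas": "0.0 0 0.015 0 0 0 0.045; 0 0 0.032 0 0 0 0.045; 0 0 0.046 0 0 0 0.045; 0 0 0.052 0 0 0 0.045; 0 0 0.0535 0 0 0 0.045; 0 0 0.0535 0 0 0 0.045; 0 0 0.0535 0 0 0 0.07; 0 0 0.0535 0 0 0 0.07; 0 0 0.0535 0 0 0 0.07; 0 0 0.02 0 0 0 0.07; 0 0 -0.02 0 0 0 0.07; 0 0 -0.06 0 0 0 0.07"
}}

```text
time_s: 9.05
tcp_pos: [0.511, -0.3203, 0.1905]
ee_rot: [2.464, 1.949, -0.0]
ft_force: [0.7, 0.0, 0.2]
finger_gap: 0.07
finger_force: 0.0
```

Run:
```python
from h import *
s=status.read_state();print(s['tcp_pos'],s['ft_force'])
delta((.5028,.0741,.19),down(-.232))
delta((.5028,.0741,.064),down(-.232))
```

```text
[ 0.511  -0.3203  0.1905] [0.7383 0.0208 0.1879]
shift [ 0.382  -0.0987  0.0005] turn [ 0.      0.0001 -0.    ]
shift [ 0.382  -0.0987  0.1265] turn [ 0.      0.0001 -0.    ]
```

Request:
{"fn": "carry_out", "kwargs": {
  "deltas": "0.045 -0.012 0 0 0 0 0.08; 0.095 -0.025 0 0 0 0 0.088; 0.145 -0.0375 0 0 0 0 0.088; 0.195 -0.05 0 0 0 0 0.088; 0.245 -0.063 0 0 0 0 0.088; 0.295 -0.076 0 0 0 0 0.088; 0.345 -0.089 0 0 0 0 0.088; 0.375 -0.097 0 0 0 0 0.088; 0.382 -0.0987 0 0 0 0 0.088; 0.382 -0.0987 0.01 0 0 0 0.088; 0.382 -0.0987 0.03 0 0 0 0.088; 0.382 -0.0987 0.03 0 0 0 0.088"
}}

```text
time_s: 10.55
tcp_pos: [0.5017, 0.0719, 0.1578]
ee_rot: [-2.466, -1.946, 0.005]
ft_force: [0.1, 0.2, -0.0]
finger_gap: 0.088
finger_force: 0.0
```

Run:
```python
from h import *
s=status.read_state();print(s['tcp_pos'],s['ft_force'])
w=shot("wrist"); im=np.asarray(w['pixels']); save(w,'wrist_cup.png'); np.savez('w2.npz',**w)
print("expected cup rim",proj(w,(.5028,.0741,.085)))
# jar in crate check from side
c=shot("side"); print("jar expect", proj(c,(.511,-.3203,.1)))
cv2.imwrite('pics/chk4.png',cv2.cvtColor(np.hstack([im[:, 120:520],cv2.resize(np.asarray(c['pixels'])[200:350,280:430],(400,400))]),cv2.COLOR_RGB2BGR))
```

```text
[0.5017 0.0719 0.1578] [ 0.1363  0.2085 -0.0297]
expected cup rim [320.984  206.1009]
jar expect [352.0508 277.6356]
```

View pics/chk4.png

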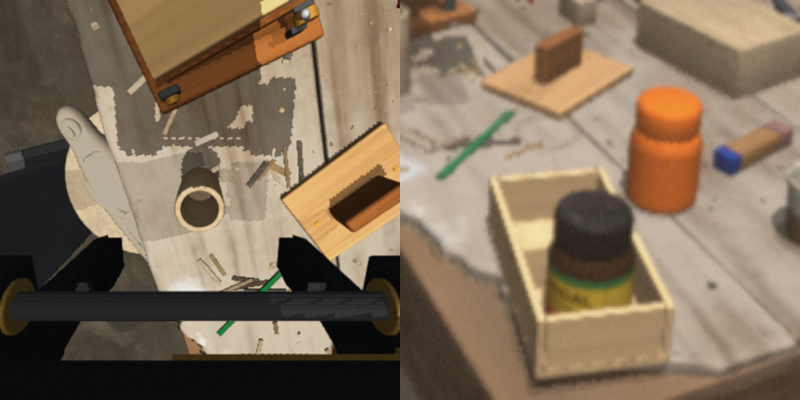

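The jar stands upright in the near cell. The cup rim is at (320,206), as predicted. Picking up the cup.

Request:
{"fn": "carry_out", "kwargs": {
  "deltas": "0 0 0.03 0 0 0 0.088; 0 0 0.06 0 0 0 0.088; 0 0 0.085 0 0 0 0.088; 0 0 0.10 0 0 0 0.088; 0 0 0.1055 0 0 0 0.088; 0 0 0.1055 0 0 0 0.035; 0 0 0.1055 0 0 0 0.035; 0 0 0.1055 0 0 0 0.035; 0 0 0.1055 0 0 0 0.035; 0 0 0.1055 0 0 0 0.035"
}}

```text
time_s: 11.9
tcp_pos: [0.503, 0.0742, 0.0539]
ee_rot: [2.463, 1.949, 0.0]
ft_force: [-0.2, 0.2, 0.8]
finger_gap: 0.0421
finger_force: 30.0
```

Run:
```python
from h import *
s=status.read_state();print(s['tcp_pos'],s['ft_force'])
p=np.array([.5215,-.28])+.0425*np.array([.230,.973]);print(p)
delta((*p,s['tcp_pos'][2]+.006),down(-.232))
```

```text
[0.503  0.0742 0.0539] [-0.2205  0.1954  0.7928]
[ 0.5313 -0.2386]
shift [-0.298   0.0994 -0.006 ] turn [ 0.0002 -0.0001  0.0001]
```

Request:
{"fn": "carry_out", "kwargs": {
  "deltas": "0 0 -0.03 0 0 0 0.035; 0 0 -0.075 0 0 0 0.035; -0.035 0.012 -0.085 0 0 0 0.035; -0.08 0.027 -0.085 0 0 0 0.035; -0.125 0.042 -0.085 0 0 0 0.035; -0.17 0.057 -0.085 0 0 0 0.035; -0.215 0.072 -0.085 0 0 0 0.035; -0.26 0.087 -0.085 0 0 0 0.035; -0.29 0.097 -0.085 0 0 0 0.035; -0.298 0.0995 -0.085 0 0 0 0.035; -0.298 0.0995 -0.075 0 0 0 0.035; -0.298 0.0995 -0.065 0 0 0 0.035"
}}

```text
time_s: 13.4
tcp_pos: [0.5313, -0.2365, 0.1177]
ee_rot: [-2.46, -1.951, -0.001]
ft_force: [-0.3, 0.0, -0.2]
finger_gap: 0.0421
finger_force: 30.0
```

Request:
{"fn": "carry_out", "kwargs": {
  "deltas": "0 0 0.015 0 0 0 0.035; 0 0 0.032 0 0 0 0.035; 0 0 0.047 0 0 0 0.035; 0 0 0.055 0 0 0 0.035; 0 0 0.058 0 0 0 0.035; 0 0 0.058 0 0 0 0.035; 0 0 0.058 0 0 0 0.06; 0 0 0.058 0 0 0 0.06; 0 0 0.058 0 0 0 0.06; 0 0 0.03 0 0 0 0.06; 0 0 -0.02 0 0 0 0.06; 0 0 -0.07 0 0 0 0.06"
}}

```text
time_s: 14.9
tcp_pos: [0.531, -0.2387, 0.1901]
ee_rot: [-2.463, -1.949, 0.001]
ft_force: [1.3, -0.1, 0.6]
finger_gap: 0.0601
finger_force: 0.0
```

Run:
```python
from h import *
c=shot("side");s=status.read_state();t=s['tcp_pos'];print(t,s['ft_force'])
a=cv2.resize(np.asarray(c['pixels'])[200:350,290:440],None,fx=3.5,fy=3.5)
cv2.imwrite('pics/chk5.png',cv2.cvtColor(a,cv2.COLOR_RGB2BGR))
print(proj(c,(.5313,-.2386,.091)))
# board centre hover
ctr=np.array([.6615,.019]); a=.439
for yaw in (a+np.pi/2,a-np.pi/2): delta((*ctr,.19),down(yaw))
```

```text
[ 0.5343 -0.2407  0.1967] [ 1.9298 -1.0198  4.0001]
[340.829  257.8614]
shift [0.282  0.0638 0.0071] turn [ 0.0042  0.0109 -2.2426]
shift [0.282  0.0638 0.0071] turn [ 0.0091 -0.0035  0.8989]
```

View pics/chk5.png

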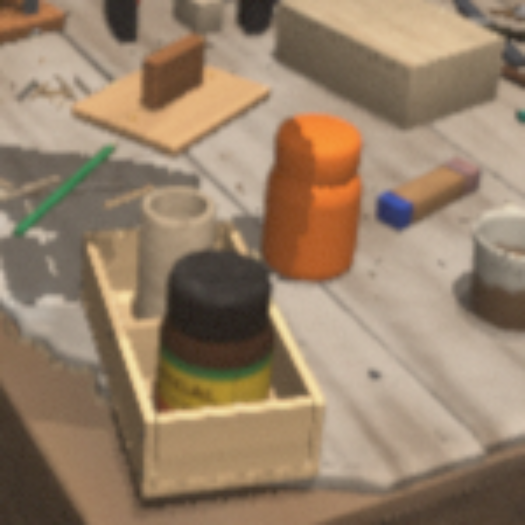

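The jar and cup both stand upright, one per cell: cup rim at about (341,259), jar cap at (352,275). Next I'm measuring the pad corners across the first side and wrist views, reusing stored pictures.

```bash
cat > pad.py <<'E'
from h import *
def gray(c): return cv2.cvtColor(np.ascontiguousarray(c['pixels']),cv2.COLOR_RGB2LAB).astype(float)
def refine(c,q,rad=5):
    """caliper edges: strongest colour step across each side, line fit, intersect"""
    g=cv2.GaussianBlur(gray(c),(0,0),.7); q=np.array(q,float); L=[]
    for i in range(4):
        a,b=q[i],q[(i+1)%4]; d=(b-a)/np.linalg.norm(b-a); n=np.array([-d[1],d[0]]); pts=[]
        for f in np.linspace(.12,.88,40):
            t=np.arange(-rad,rad+.1,.25); P=(a+f*(b-a)+t[:,None]*n).astype(np.float32)
            s=cv2.remap(g.astype(np.float32),P[None,:,0],P[None,:,1],cv2.INTER_LINEAR)[0]
            e=np.linalg.norm(s[4:]-s[:-4],axis=1); k=e.argmax()
            if e[k]>6: pts.append(P[k+2])
        l=cv2.fitLine(np.array(pts,np.float32),cv2.DIST_HUBER,0,.01,.01).ravel(); L.append(l)
        P=np.array(pts);r=np.abs((P-l[2:])@np.array([-l[1],l[0]])); print(' side',i,len(pts),'med res',np.median(r).round(2))
    out=[]
    for i in range(4):
        l0,l1=L[i-1],L[i]; s=np.linalg.solve(np.c_[l0[:2],-l1[:2]],l1[2:]-l0[2:]); out.append(l0[2:]+s[0]*l0[:2])
    return np.array(out)
def report(A):
    A=np.array(A); print(A); print('sides',[np.linalg.norm(A[(i+1)%4]-A[i]).round(4) for i in range(4)])
    x=(A[2]+A[3]-A[0]-A[1]);y=(A[0]+A[3]-A[1]-A[2]);x/=np.linalg.norm(x);y/=np.linalg.norm(y);n=np.cross(x,y)
    print('ctr',A.mean(0),'yaw',np.arctan2(x[1],x[0]),'slope',np.arcsin(x[2]),'side tilt',np.arcsin(y[2]),'planar',(A[0]-A[1]+A[2]-A[3])@n)
E
python3 - <<'E'
from pad import *
w=dict(np.load('w1.npz')); s=cams.read_camera('side')
# order: low-left(+y), low-right(-y), high-right, high-left
qs=np.array([(128,98),(177,135),(285,72),(238,43)])/3+[199.67,154.67]; qw=np.array([(265,122),(306,206),(402,163),(367,77)],float)
report([tri(s,a,w,b)[0] for a,b in zip(qs,qw)]); print([tri(s,a,w,b)[1].round(4) for a,b in zip(qs,qw)])
rs=refine(s,qs,2.5); rw=refine(w,qw,5); print(rs-qs,rw-qw)
report([tri(s,a,w,b)[0] for a,b in zip(rs,rw)]); print([tri(s,a,w,b)[1].round(4) for a,b in zip(rs,rw)])
E
```

```text
[[0.4715 0.2823 0.0594]
 [0.4909 0.1722 0.06  ]
 [0.6109 0.2063 0.0953]
 [0.5922 0.2991 0.0972]]
sides [np.float64(0.1118), np.float64(0.1296), np.float64(0.0947), np.float64(0.1275)]
ctr [0.5414 0.24   0.078 ] yaw 0.20810389468792878 slope 0.28900702938782474 side tilt 0.006180864967094818 planar -0.003095227081932367
[np.float64(0.0007), np.float64(0.0059), np.float64(0.0021), np.float64(0.0041)]
 side 0 40 med res 0.22
 side 1 40 med res 0.14
 side 2 40 med res 0.13
 side 3 40 med res 0.19
 side 0 40 med res 0.24
 side 1 40 med res 1.74
 side 2 40 med res 0.74
 side 3 40 med res 0.14
[[-1.006   0.1968]
 [-0.9481  0.1799]
 [ 0.7452 -0.3057]
 [-2.4824 -0.5111]] [[-2.6313  3.3515]
 [-1.1469  2.9356]
 [ 0.0193 -3.4692]
 [-3.3655 -2.3725]]
[[0.4676 0.2793 0.0604]
 [0.488  0.1693 0.0611]
 [0.6131 0.2094 0.0945]
 [0.5872 0.3024 0.0987]]
sides [np.float64(0.1119), np.float64(0.1355), np.float64(0.0966), np.float64(0.1276)]
ctr [0.539  0.2401 0.0787] yaw 0.25263954304174735 slope 0.27671252780600364 side tilt 0.01728212996673508 planar -0.007415185622428823
[np.float64(0.0006), np.float64(0.0073), np.float64(0.0007), np.float64(0.0002)]
```

The slope is about 0.28, the yaw about 0.22 and the centre about (0.54, 0.24, 0.078), but the corners are rough. I'll take a cleaner close view without the gripper's shadow, already turned for the board.

Run:
```python
from h import *
s=status.read_state();print(s['tcp_pos'])
delta((.455,.32,.28),down(-1.132))
```

```text
[ 0.5343 -0.2405  0.1942]
shift [ 0.5271 -0.2055 -0.0882] turn [ 0.0093 -0.0035  0.8995]
```

Request:
{"fn": "carry_out", "kwargs": {
  "deltas": "0.04 -0.016 -0.03 0 0 0.06 0.08; 0.09 -0.035 -0.06 0 0 0.14 0.088; 0.14 -0.054 -0.09 0 0 0.22 0.088; 0.19 -0.073 -0.09 0 0 0.30 0.088; 0.24 -0.092 -0.09 0 0 0.39 0.088; 0.29 -0.111 -0.09 0 0 0.48 0.088; 0.34 -0.130 -0.09 0 0 0.57 0.088; 0.39 -0.149 -0.09 0 0 0.66 0.088; 0.44 -0.168 -0.09 0 0 0.75 0.088; 0.49 -0.187 -0.09 0 0 0.84 0.088; 0.5265 -0.2016 -0.09 0 0 0.90 0.088; 0.5265 -0.2016 -0.09 0 0 0.90 0.088"
}}

```text
time_s: 16.5
tcp_pos: [0.4543, 0.3236, 0.2776]
ee_rot: [-3.064, -0.693, 0.002]
ft_force: [0.7, 0.0, 0.4]
finger_gap: 0.0884
finger_force: 0.0
```

Request:
{"fn": "carry_out", "kwargs": {
  "deltas": "0 0 0 0 0 0 0.088; 0 0 0 0 0 0 0.088"
}}

```text
time_s: 16.75
tcp_pos: [0.4566, 0.3184, 0.2787]
ee_rot: [3.067, 0.681, -0.0]
ft_force: [-0.3, 0.2, 0.7]
finger_gap: 0.0877
finger_force: 0.0
```

Run:
```python
from pad import *
st=status.read_state();print(st['tcp_pos'],st['qd'].round(3),st['joint_positions'])
w=shot("wrist"); np.savez('w3.npz',**w); save(w,'w3.png')
A=np.array([[0.4715,0.2823,0.0594],[0.4909,0.1722,0.06],[0.6109,0.2063,0.0953],[0.5922,0.2991,0.0972]])
q=np.array([proj(w,a) for a in A]);print(q)
im=np.asarray(w['pixels'])
# profiles across each side (outside -> inside), 3 px steps
ctr=q.mean(0)
for i in range(4):
    m=(q[i]+q[(i+1)%4])/2; d=(ctr-m)/np.linalg.norm(ctr-m)
    print(i,[tuple(int(x) for x in im[int(round(p[1])),int(round(p[0]))]) for p in [m+d*t for t in range(-20,21,2)] if 0<=p[1]<400 and 0<=p[0]<640])
```

```text
[0.4566 0.3184 0.2787] [-0.    -0.002 -0.002 -0.002 -0.001 -0.001 -0.004] [-1.0498  0.3463  0.4602  1.7591 -0.1717  1.0763 -1.6654]
[[349.6805 175.3711]
 [428.2045 196.4154]
 [469.6502  99.1892]
 [389.3202  77.3233]]
0 [(201, 183, 159), (201, 183, 158), (193, 175, 152), (190, 171, 147), (195, 176, 151), (205, 187, 163), (206, 190, 165), (204, 187, 162), (186, 169, 143), (179, 125, 70), (232, 225, 154), (231, 224, 154), (230, 221, 151), (231, 223, 154), (231, 222, 153), (231, 223, 153), (231, 224, 155), (231, 223, 153), (231, 223, 154), (231, 223, 152), (232, 224, 155)]
1 [(192, 171, 143), (194, 173, 144), (191, 169, 141), (187, 167, 139), (185, 163, 137), (185, 163, 134), (186, 163, 133), (185, 164, 134), (185, 164, 136), (186, 166, 136), (178, 156, 128), (179, 158, 129), (210, 181, 128), (232, 212, 144), (232, 208, 141), (232, 204, 138), (231, 203, 138), (231, 205, 139), (232, 206, 139), (231, 205, 135), (231, 206, 138)]
2 [(176, 154, 123), (167, 148, 121), (144, 127, 104), (143, 88, 45), (184, 111, 54), (182, 110, 54), (185, 111, 54), (182, 109, 53), (183, 109, 52), (156, 95, 49), (128, 81, 49), (158, 115, 68), (233, 222, 151), (232, 222, 153), (232, 221, 153), (232, 222, 153), (231, 221, 152), (230, 221, 150), (232, 222, 154), (231, 222, 153), (231, 222, 154)]
3 [(180, 109, 53), (92, 53, 24), (92, 54, 26), (90, 51, 25), (95, 56, 26), (61, 36, 16), (59, 35, 17), (66, 40, 19), (67, 39, 18), (151, 119, 76), (233, 215, 148), (232, 226, 158), (232, 230, 163), (231, 220, 150), (231, 213, 144), (231, 211, 142), (231, 213, 144), (231, 215, 145), (231, 216, 148), (231, 214, 144), (231, 211, 144)]
```

Run:
```python
from pad import *
w=load("wrist"); s=load("side")
im=np.asarray(w['pixels']).astype(int)
m=((im[...,0]>212)&(im[...,2]<175)&(im[...,0]-im[...,2]>55)).astype(np.uint8); roi=np.zeros_like(m);roi[50:225,320:500]=1
k=max(cv2.findContours(m*roi,cv2.RETR_EXTERNAL,cv2.CHAIN_APPROX_NONE)[0],key=cv2.contourArea)
q=cv2.approxPolyDP(cv2.convexHull(k),6,True)[:,0].astype(float);print(cv2.contourArea(k),q.tolist())
A=np.array([[0.4715,0.2823,0.0594],[0.4909,0.1722,0.06],[0.6109,0.2063,0.0953],[0.5922,0.2991,0.0972]])
qw=np.array([q[np.linalg.norm(q-proj(w,a),axis=1).argmin()] for a in A])
rw=refine(w,qw,4);print('w',rw)
qs=np.array([(128,98),(177,135),(285,72),(238,43)])/3+[199.67,154.67]
si=np.asarray(s['pixels']); ctr=qs.mean(0)
for i in range(4):
    mm=(qs[i]+qs[(i+1)%4])/2; d=(ctr-mm)/np.linalg.norm(ctr-mm)
    print(i,[tuple(int(x) for x in si[int(round(p[1])),int(round(p[0]))]) for p in [mm+d*t for t in range(-5,6)]])
rs=refine(s,qs,2.);print('s',rs,rs-qs)
report([tri(s,a,w,b)[0] for a,b in zip(rs,rw)]); print([tri(s,a,w,b)[1].round(4) for a,b in zip(rs,rw)])
# pose from the wrist view alone (known 130 x 100 outline)
O=np.array([[-.065,.05,0],[-.065,-.05,0],[.065,-.05,0],[.065,.05,0]])
for c,r in((w,rw),(s,rs)):
    K=np.array([[c['fx'],0,c['cx']],[0,c['fy'],c['cy']],[0,0,1.]]); n,rv,tv,e=cv2.solvePnPGeneric(O,r.reshape(-1,1,2),K,None,flags=cv2.SOLVEPNP_IPPE)
    for a,b,ee in zip(rv,tv,e.ravel()):
        M=c['T'][:3,:3]@cv2.Rodrigues(a)[0]; print('pnp',c['T'][:3,:3]@b.ravel()+c['T'][:3,3],'yaw',np.arctan2(M[1,0],M[0,0]),'slope',np.arcsin(M[2,0]),'side',np.arcsin(M[2,1]),'err',ee)
```

```text
7953.0 [[385.0, 80.0], [471.0, 102.0], [420.0, 194.0], [353.0, 178.0]]
 side 0 40 med res 0.18
 side 1 40 med res 0.15
 side 2 40 med res 0.2
 side 3 40 med res 0.08
w [[350.4391 178.0465]
 [419.9848 195.2166]
 [468.7518 101.3001]
 [384.1182  78.4029]]
0 [(84, 59, 42), (86, 64, 42), (89, 66, 47), (130, 105, 78), (186, 155, 114), (223, 191, 142), (242, 223, 165), (244, 223, 165), (245, 226, 170), (246, 224, 168), (245, 225, 168)]
1 [(121, 84, 56), (85, 59, 42), (86, 62, 44), (94, 71, 49), (113, 87, 66), (160, 132, 98), (192, 162, 120), (241, 219, 161), (242, 216, 159), (242, 214, 158), (243, 216, 160)]
2 [(168, 152, 135), (154, 139, 121), (107, 97, 83), (130, 115, 98), (115, 101, 78), (195, 160, 118), (230, 199, 147), (244, 222, 165), (245, 225, 169), (245, 224, 167), (243, 224, 168)]
3 [(204, 188, 170), (205, 188, 170), (206, 191, 172), (210, 192, 172), (236, 219, 172), (242, 223, 172), (246, 227, 172), (245, 223, 168), (245, 222, 165), (245, 222, 166), (244, 224, 168)]
 side 0 40 med res 0.24
 side 1 40 med res 0.15
 side 2 40 med res 0.13
 side 3 40 med res 0.16
s [[241.2566 187.49
[... 346 characters left out ...]
7 0.0775] yaw 0.19493913954046369 slope 0.3029778916401788 side tilt 0.03140933095776946 planar 0.0012181518067665952
[np.float64(0.0015), np.float64(0.0007), np.float64(0.0033), np.float64(0.0005)]
pnp [0.5385 0.2419 0.0736] yaw 0.1949290918196849 slope 0.2954766002535495 side -0.0016898116204197595 err 0.07112471881235187
pnp [0.544  0.2472 0.0763] yaw 0.014464208425474051 slope -0.27703102656568585 side -0.5915289342466471 err 3.8306516568863014
pnp [0.5345 0.2291 0.0831] yaw 0.21203972608371482 slope 0.29096377247899796 side 0.02869234357900431 err 0.2335782279347839
pnp [0.5322 0.2233 0.0832] yaw -0.5097604645483306 slope 0.5623753803574343 side 0.6373480954395143 err 1.0959842437042304
```

The pad is solved: its sides measure 101/131/101/128 mm, centre (0.5385, 0.2425, 0.076), yaw 0.197, slope 0.298. Next I go over the board.

Run:
```python
from h import *
delta((.6605,.0195,.18),down(-1.132))
```

```text
shift [0.0583 0.3572 0.0988] turn [ 0.0002  0.0001 -0.0021]
```

Request:
{"fn": "carry_out", "kwargs": {
  "deltas": "0.007 0.04 0.005 0 0 0 0.06; 0.014 0.085 0.014 0 0 0 0.05; 0.021 0.13 0.025 0 0 0 0.05; 0.029 0.175 0.04 0 0 0 0.05; 0.036 0.22 0.055 0 0 0 0.05; 0.043 0.265 0.07 0 0 0 0.05; 0.05 0.31 0.085 0 0 0 0.05; 0.056 0.345 0.095 0 0 0 0.05; 0.0583 0.357 0.099 0 0 0 0.05; 0.0583 0.357 0.099 0 0 0 0.05; 0.0583 0.357 0.099 0 0 0 0.05"
}}

```text
time_s: 18.18
tcp_pos: [0.6602, 0.0236, 0.1801]
ee_rot: [-3.064, -0.687, -0.001]
ft_force: [-0.4, -0.5, 0.1]
finger_gap: 0.0498
finger_force: 0.0
```

Run:
```python
from pad import *
st=status.read_state();print(st['tcp_pos'],abs(st['qd']).max())
w=shot("wrist");save(w,'w4.png'); im=np.asarray(w['pixels'])
c,a=np.array([.6605,.0195]),.439
def corners(lx,ly,z): 
    u=np.array([np.cos(a),np.sin(a)]);v=np.array([-u[1],u[0]]); return [proj(w,(*(c+i*lx/2*u+j*ly/2*v),z)) for i,j in((-1,1),(-1,-1),(1,-1),(1,1))]
print('batten px',np.array(corners(.064,.016,.052)));print('board px',np.array(corners(.13,.1,.01)))
# dark brown batten top mask
b=np.array(corners(.064,.016,.052)).mean(0); print('colour at batten',im[int(b[1]),int(b[0])])
for dy in range(-30,31,5): print(dy,[tuple(int(t) for t in im[int(b[1])+dy,int(b[0])+dx]) for dx in range(-35,36,7)])
```

```text
[0.6602 0.0236 0.1801] 0.007524401050579095
batten px [[316.822  222.1657]
 [331.9058 222.2091]
 [332.8445 162.0347]
 [316.7793 161.9907]]
board px [[283.2809 234.8732]
 [364.169  235.1081]
 [369.7333 126.4354]
 [279.2063 126.1943]]
colour at batten [156  92  45]
-30 [(124, 89, 52), (133, 96, 58), (123, 89, 53), (123, 88, 52), (75, 48, 26), (88, 52, 25), (73, 42, 21), (133, 96, 58), (134, 98, 57), (231, 184, 114), (230, 186, 115)]
-25 [(223, 171, 105), (231, 179, 111), (88, 64, 39), (90, 64, 38), (80, 54, 29), (89, 51, 24), (73, 41, 19), (130, 94, 58), (135, 98, 58), (230, 182, 112), (230, 186, 116)]
-20 [(215, 162, 100), (205, 154, 92), (163, 120, 71), (129, 93, 55), (72, 47, 25), (91, 53, 26), (74, 43, 22), (229, 179, 110), (143, 105, 63), (205, 155, 95), (207, 156, 97)]
-15 [(192, 143, 86), (200, 150, 91), (191, 141, 85), (149, 107, 64), (72, 48, 29), (88, 51, 23), (73, 43, 20), (213, 162, 98), (205, 155, 96), (205, 155, 95), (207, 155, 94)]
-10 [(195, 145, 88), (200, 150, 91), (190, 142, 85), (187, 138, 82), (71, 48, 27), (63, 37, 17), (60, 35, 17), (199, 150, 91), (205, 155, 94)
[... 751 characters left out ...]
91), (204, 154, 94), (193, 144, 87), (190, 140, 85), (153, 110, 66), (157, 92, 43), (122, 70, 34), (190, 142, 86), (206, 155, 94), (204, 154, 94), (206, 156, 93)]
20 [(200, 151, 92), (205, 155, 94), (194, 146, 89), (192, 142, 87), (141, 101, 60), (155, 90, 42), (121, 68, 32), (179, 132, 80), (206, 155, 94), (206, 155, 96), (205, 154, 95)]
25 [(201, 151, 92), (205, 155, 95), (194, 144, 88), (191, 144, 87), (177, 131, 79), (170, 120, 65), (177, 130, 78), (179, 134, 81), (207, 155, 95), (206, 154, 94), (205, 155, 94)]
30 [(202, 152, 92), (207, 157, 96), (196, 146, 88), (190, 141, 84), (178, 132, 80), (196, 145, 73), (183, 136, 81), (181, 135, 82), (206, 155, 95), (206, 153, 93), (206, 154, 93)]
```

Run:
```python
from pad import *
w=load("wrist"); im=np.asarray(w['pixels']).astype(float)
m=((im[...,1]/im[...,0].clip(1)<.65)&(im[...,0]>35)).astype(np.uint8); roi=np.zeros_like(m);roi[110:240,295:360]=1
k=max(cv2.findContours(m*roi,cv2.RETR_EXTERNAL,cv2.CHAIN_APPROX_NONE)[0],key=cv2.contourArea); r=cv2.minAreaRect(k);print(r,cv2.boundingRect(k),np.round(cv2.boxPoints(r),1).tolist())
for v in(150,175,190,195,205): print(v,[int(x) for x in im[v,312:345,0]])
u=327;print([int(x) for x in im[140:236:2,u,0]])
a=.439
q=np.array([(279.2,126.2),(283.3,234.9),(364.2,235.1),(369.7,126.4)])[[0,1,2,3]]
for v in (150,180,210): print('row',v,'L',[int(x) for x in im[v,262:296:2,2]],'R',[int(x) for x in im[v,352:392:2,2]])
```

```text
((324.5, 184.5), (63.0, 15.0), 90.0) (317, 153, 16, 64) [[317.0, 153.0], [332.0, 153.0], [332.0, 216.0], [317.0, 216.0]]
150 [130, 128, 128, 126, 129, 133, 136, 134, 132, 133, 133, 135, 136, 135, 137, 138, 139, 137, 134, 132, 133, 137, 141, 140, 140, 136, 133, 133, 133, 135, 131, 129, 131]
175 [94, 91, 92, 88, 81, 68, 74, 84, 92, 93, 96, 92, 91, 85, 88, 90, 90, 91, 83, 73, 115, 200, 233, 231, 229, 230, 229, 230, 230, 230, 231, 230, 224]
190 [97, 95, 91, 90, 90, 80, 93, 121, 141, 149, 153, 156, 152, 150, 150, 148, 148, 150, 139, 123, 125, 175, 208, 211, 207, 201, 200, 199, 204, 205, 205, 204, 205]
195 [97, 92, 92, 90, 90, 76, 87, 118, 138, 149, 152, 155, 154, 154, 151, 149, 147, 148, 139, 122, 120, 160, 196, 206, 205, 202, 199, 200, 206, 207, 207, 206, 205]
205 [202, 204, 201, 196, 190, 155, 108, 114, 136, 151, 151, 156, 154, 154, 153, 150, 148, 147, 138, 125, 110, 153, 189, 193, 186, 185, 193, 201, 205, 208, 208, 207, 206]
[139, 140, 138, 137, 138, 138, 98, 46, 43, 79, 90, 90, 91, 90, 89, 89, 91, 89, 90, 92, 74, 64, 64, 63, 135, 148, 149, 151, 151, 148, 150, 150, 148, 151, 151, 149, 150, 149, 139, 192, 212, 200, 197, 198, 200, 178, 164, 164]
row 150 L [79, 76, 61, 65, 66, 67, 66, 67, 67, 60, 57, 54, 52, 52, 55, 82, 109] R [115, 110, 105, 114, 116, 111, 118, 118, 138, 159, 159, 164, 162, 160, 158, 159, 159, 160, 161, 160]
row 180 L [137, 138, 140, 137, 134, 132, 132, 133, 130, 112, 72, 93, 89, 87, 88, 92, 91] R [92, 89, 88, 96, 94, 94, 101, 95, 141, 141, 141, 142, 141, 139, 140, 138, 139, 137, 138, 137]
row 210 L [72, 89, 142, 136, 91, 115, 137, 138, 137, 137, 137, 84, 92, 91, 93, 92, 95] R [95, 88, 92, 97, 94, 99, 116, 132, 142, 137, 138, 136, 136, 135, 131, 130, 118, 108, 123, 123]
```

Run:
```python
from h import *
w=load("wrist")
a,b=onz(w,324.7,157,.052),onz(w,324.7,216.5,.052);p=onz(w,324.7,186.7,.052);print(a,b,np.linalg.norm(a-b),p,np.arctan2(*(a-b)[[1,0]]))
p[:2]=(a+b)[:2]/2
delta((p[0],p[1],.010),down(-1.132))
```

```text
[0.6939 0.0354 0.052 ] [0.6375 0.0083 0.052 ] 0.06257749803430994 [0.6666 0.0223 0.052 ] 0.4463121245575274
shift [0.004  0.0042 0.1702] turn [-0.001  -0.0008  0.0023]
```

Request:
{"fn": "carry_out", "kwargs": {
  "deltas": "0.004 0.002 0.04 0 0 -0.005 0.05; 0.004 0.002 0.085 0 0 -0.005 0.05; 0.004 0.002 0.12 0 0 -0.005 0.05; 0.004 0.002 0.145 0 0 -0.005 0.05; 0.004 0.002 0.158 0 0 -0.005 0.05; 0.004 0.002 0.165 0 0 -0.005 0.05; 0.004 0.002 0.165 0 0 -0.005 0.05; 0.004 0.002 0.165 0 0 -0.005 0.05"
}}

```text
time_s: 19.23
tcp_pos: [0.6658, 0.0215, 0.0158]
ee_rot: [3.064, 0.692, 0.003]
ft_force: [-0.1, -0.2, -0.0]
finger_gap: 0.0499
finger_force: 0.0
```

Run:
```python
from h import *
s=status.read_state();print(s['tcp_pos'],s['ft_force'])
w=shot("wrist");im=np.asarray(w['pixels'])
t=s['tcp_pos'];print('batten ctr px',proj(w,(.6657,.0219,.052)),'shift to ctr');delta((.6657,.0219,.014),down(-1.125))
g=im[:,:,:].astype(int);
for v in (200,215,225): print(v,[int(x) for x in g[v,290:360:2,0]])
```

```text
[0.6658 0.0215 0.0158] [-0.119  -0.1926 -0.0192]
batten ctr px [320.7216 280.684 ] shift to ctr
shift [ 0.0001 -0.0004  0.0018] turn [ 0.0006 -0.0016 -0.0019]
200 [95, 94, 99, 101, 103, 100, 95, 100, 81, 47, 51, 55, 53, 53, 51, 54, 53, 52, 54, 51, 50, 44, 124, 240, 208, 147, 150, 149, 147, 144, 142, 143, 143, 143, 142]
215 [99, 94, 96, 101, 102, 100, 98, 61, 41, 44, 47, 45, 46, 49, 49, 52, 51, 52, 52, 51, 53, 50, 46, 49, 132, 107, 108, 107, 105, 105, 102, 103, 101, 101, 101]
225 [96, 95, 97, 102, 103, 101, 98, 54, 62, 70, 72, 72, 73, 72, 71, 66, 65, 67, 76, 90, 98, 93, 82, 75, 81, 108, 110, 104, 104, 100, 101, 102, 104, 103, 102]
```

Request:
{"fn": "carry_out", "kwargs": {
  "deltas": "0 0 0.003 0 0 0 0.05; 0 0 0.003 0 0 0 0.005; 0 0 0.003 0 0 0 0.005; 0 0 0.003 0 0 0 0.005; 0 0 0.003 0 0 0 0.005; 0 0 0.003 0 0 0 0.005; 0 0 0.003 0 0 0 0.005"
}}

```text
time_s: 20.15
tcp_pos: [0.6651, 0.0214, 0.0118]
ee_rot: [3.064, 0.691, 0.0]
ft_force: [0.4, -0.5, 0.1]
finger_gap: 0.0157
finger_force: 30.0
```

```bash
cat >> h.py <<'E'
def padpose(h,zt,ctr=(.5385,.2425,.076),yaw=.197,sl=.298,rx=0.0):
    """tool pose with the board underside h above the pad face; board origin at tool (rx,0,zt)"""
    x=np.array([np.cos(sl)*np.cos(yaw),np.cos(sl)*np.sin(yaw),np.sin(sl)]); y=np.array([-np.sin(yaw),np.cos(yaw),0]); n=np.cross(x,y)
    return np.array(ctr)+n*(h+zt)-rx*x, np.c_[x,-y,-n]
E
python3 - <<'E'
from h import *
s=status.read_state();t=s['tcp_pos'];print(t,s['ft_force'],s['finger_gap'],s['joint_positions'])
p,M=padpose(.08,t[2]);print(p,M);delta((t[0],t[1],.15),M);delta((.58,.13,.17),M);delta(p,M)
p,M=padpose(0,t[2]);delta(p,M)
E
```

```text
[0.6651 0.0214 0.0118] [ 0.3592 -0.5239  0.0968] 0.01573839907004509 [-0.3475  0.8731  0.3742  1.6162 -0.4307  0.7349 -0.899 ]
[0.5121 0.2372 0.1637] [[ 0.9374  0.1957  0.2879]
 [ 0.1871 -0.9807  0.0575]
 [ 0.2936 -0.     -0.9559]]
shift [ 0.      0.     -0.1382] turn [-0.0366  0.2963  0.2449]
shift [-0.0302 -0.1346 -0.1583] turn [-0.0366  0.2963  0.2449]
shift [-0.0455 -0.2606 -0.152 ] turn [-0.0366  0.2963  0.2449]
shift [-0.0227 -0.2549 -0.0755] turn [-0.0366  0.2963  0.2449]
```

Request:
{"fn": "carry_out", "kwargs": {
  "deltas": "0 0 -0.02 0 0 0 0.005; 0 0 -0.06 0 0 0 0.005; 0 0 -0.11 0 0 0 0.005; -0.003 -0.02 -0.15 0 0 0 0.005; -0.01 -0.055 -0.17 -0.005 0.04 0.035 0.005; -0.018 -0.095 -0.17 -0.01 0.10 0.08 0.005; -0.026 -0.14 -0.17 -0.02 0.16 0.13 0.005; -0.033 -0.18 -0.17 -0.03 0.22 0.18 0.005; -0.04 -0.22 -0.165 -0.035 0.27 0.22 0.005; -0.044 -0.25 -0.158 -0.037 0.296 0.245 0.005; -0.0455 -0.2606 -0.152 -0.037 0.296 0.245 0.005; -0.0455 -0.2606 -0.152 -0.037 0.296 0.245 0.005"
}}

```text
time_s: 21.65
tcp_pos: [0.512, 0.2374, 0.1639]
ee_rot: [-3.064, -0.305, -0.459]
ft_force: [-0.2, -1.0, -1.8]
finger_gap: 0.0156
finger_force: 30.0
```

Request:
{"fn": "carry_out", "kwargs": {
  "deltas": "0 0 0 0 0 0 0.005; 0 0 0 0 0 0 0.005"
}}

```text
time_s: 21.9
tcp_pos: [0.5131, 0.236, 0.1642]
ee_rot: [-3.064, -0.299, -0.46]
ft_force: [0.3, -0.4, -1.5]
finger_gap: 0.0153
finger_force: 30.0
```

Run:
```python
from pad import *
st=status.read_state();print(st['tcp_pos'],st['ft_force'],st['finger_gap'],st['joint_positions'])
p,M=padpose(.08,.0118);delta(p,M)
s=shot("side");w=shot("wrist");im=np.asarray(s['pixels']).astype(int);save(s,'side6.png');save(w,'w6.png')
O=[[-.065,.05],[-.065,-.05],[.065,-.05],[.065,.05]]
T0=R.from_rotvec(st['ee_rot']).as_matrix()
B=lambda x,y,z: st['tcp_pos']+T0@np.array([x,-y,.0118-z])
for n,c in(('side',s),('wrist',w)): print(n,'board top corners expected',np.array([proj(c,B(x,y,.01)) for x,y in O]).round(1).tolist(),'batten top',np.array([proj(c,B(x,0,.052)) for x in(-.032,.032)]).round(1).tolist())
# refine the board top outline in side view
q=np.array([proj(s,B(x,y,.01)) for x,y in O]); r=refine(s,q,4); print(r.round(1).tolist())
q=np.array([proj(s,B(x,y,0)) for x,y in O]); print('underside corners',q.round(1).tolist())
```

```text
[0.5131 0.236  0.1642] [ 0.2521 -0.387  -1.5232] 0.015318824182161631 [-1.0652  0.4047  0.6008  2.0988 -0.3026  0.4346 -1.6535]
shift [-0.0009 -0.0014  0.0002] turn [ 0.001  -0.0003 -0.0022]
side board top corners expected [[232.2, 162.6], [248.2, 172.5], [287.3, 152.0], [269.6, 143.7]] batten top [[245.3, 149.1], [264.6, 139.5]]
wrist board top corners expected [[246.2, 334.1], [396.7, 334.3], [416.1, 133.4], [228.1, 133.2]] batten top [[322.0, 342.2], [322.5, 219.1]]
 side 0 40 med res 1.13
 side 1 40 med res 0.46
 side 2 40 med res 0.17
 side 3 19 med res 0.5
[[232.5, 163.6999969482422], [250.89999389648438, 174.8000030517578], [287.1000061035156, 151.39999389648438], [265.3999938964844, 141.60000610351562]]
underside corners [[233.3, 165.6], [249.4, 175.6], [288.2, 155.0], [270.5, 146.7]]
```

Request:
{"fn": "carry_out", "kwargs": {
  "deltas": "-0.001 -0.0015 0.02 0 0 -0.002 0.005; -0.001 -0.0015 0.045 0 0 -0.002 0.005; -0.001 -0.0015 0.06 0 0 -0.002 0.005; -0.001 -0.0015 0.068 0 0 -0.002 0.005; -0.001 -0.0015 0.068 0 0 -0.002 0.005; -0.001 -0.0015 0.068 0 0 -0.002 0.005"
}}

```text
time_s: 22.75
tcp_pos: [0.5306, 0.2426, 0.099]
ee_rot: [-3.063, -0.306, -0.46]
ft_force: [0.3, -0.4, -1.9]
finger_gap: 0.0158
finger_force: 30.0
```

Run:
```python
from pad import *
st=status.read_state();print(st['tcp_pos'],st['ft_force'],st['wrist_torque'])
p,M=padpose(0.0,.0118);delta(p,M)
s=shot("side");w=shot("wrist");save(s,'side7.png');save(w,'w7.png')
O=[[-.065,.05],[-.065,-.05],[.065,-.05],[.065,.05]]
T0=R.from_rotvec(st['ee_rot']).as_matrix()
B=lambda x,y,z: st['tcp_pos']+T0@np.array([x,-y,.0118-z])
q=np.array([proj(w,B(x,y,.01)) for x,y in O]);print('board top exp',q.round(1).tolist())
ctr,x,y,n=np.array((.5385,.2425,.076)),M[:,0],-M[:,1],-M[:,2]
print('pad far edge exp',[proj(w,ctr+x*.065+y*k).round(1).tolist() for k in(-.05,.05)])
im=np.asarray(w['pixels']).astype(int)
for u in(250,290,380,400): print(u,[(v,*im[v,u].tolist()) for v in range(100,156,3)])
for v in(180,215): print(v,[(k,*im[v,k].tolist()) for k in list(range(215,256,4))+list(range(385,440,4))])
print([round(float(a),1) for a in proj(s,B(-.065,-.05,0))],[round(float(a),1) for a in proj(s,ctr-x*.065-y*.05)],[round(float(a),1) for a in proj(s,B(.065,-.05,0))],[round(float(a),1) for a in proj(s,ctr+x*.065-y*.05)])
```

```text
[0.5306 0.2426 0.099 ] [ 0.2688 -0.3889 -1.9372] [-0.0812  0.5228 -0.0149]
shift [0.0006 0.0016 0.0125] turn [ 0.     -0.0003  0.0019]
board top exp [[246.1, 334.3], [396.5, 334.5], [415.7, 133.8], [228.0, 133.7]]
pad far edge exp [[406.6, 130.7], [242.2, 130.3]]
250 [(100, 142, 126, 104), (103, 140, 123, 101), (106, 143, 124, 103), (109, 145, 127, 103), (112, 148, 128, 105), (115, 127, 100, 72), (118, 140, 80, 38), (121, 140, 80, 39), (124, 140, 82, 39), (127, 138, 81, 38), (130, 94, 76, 56), (133, 132, 117, 74), (136, 173, 126, 74), (139, 167, 121, 73), (142, 184, 136, 81), (145, 184, 136, 81), (148, 184, 136, 83), (151, 183, 134, 82), (154, 182, 134, 79)]
290 [(100, 150, 131, 110), (103, 57, 50, 41), (106, 108, 96, 79), (109, 146, 129, 107), (112, 147, 130, 107), (115, 124, 100, 77), (118, 129, 74, 35), (121, 129, 75, 34), (124, 130, 77, 37), (127, 126, 71, 32), (130, 94, 69, 45), (133, 127, 100, 62), (136, 168, 123, 73), (139, 177, 129, 76), (142, 177, 130, 78), (145, 176, 129, 78), (148, 176, 128, 77), (151, 175, 128, 77), (154, 175, 129, 78)]
380 [(100, 132, 112, 88), (103, 133
[... 1173 characters left out ...]
, 152, 133, 110), (421, 155, 137, 114), (425, 159, 142, 119), (429, 161, 144, 121), (433, 161, 144, 122), (437, 162, 147, 124)]
215 [(215, 81, 68, 58), (219, 76, 66, 54), (223, 75, 65, 52), (227, 75, 64, 51), (231, 75, 65, 52), (235, 72, 55, 39), (239, 100, 72, 43), (243, 92, 66, 38), (247, 95, 69, 41), (251, 95, 68, 40), (255, 100, 71, 42), (385, 183, 135, 79), (389, 193, 144, 87), (393, 188, 140, 83), (397, 193, 144, 88), (401, 194, 152, 93), (405, 154, 105, 57), (409, 132, 112, 89), (413, 126, 107, 83), (417, 129, 109, 85), (421, 133, 115, 91), (425, 142, 121, 99), (429, 144, 125, 100), (433, 149, 128, 104), (437, 145, 126, 102)]
[255.9, 196.0] [257.6, 199.7] [293.1, 175.1] [294.6, 178.8]
```

Request:
{"fn": "carry_out", "kwargs": {
  "deltas": "0 0.001 0.003 0 0 0.002 0.005; 0.0 0.001 0.006 0 0 0.002 0.005; 0 0.001 0.008 0 0 0.002 0.005; 0 0.001 0.010 0 0 0.002 0.005; 0 0.001 0.010 0 0 0.002 0.005; 0 0.001 0.010 0 0 0.002 0.005"
}}

```text
time_s: 23.6
tcp_pos: [0.5334, 0.242, 0.0889]
ee_rot: [-3.064, -0.303, -0.459]
ft_force: [-1.5, -1.0, -0.8]
finger_gap: 0.0159
finger_force: 30.0
```

```bash
cat > f.py <<'E'
from h import *
s=status.read_state();p,M=padpose(0.0,.0118);n=-M[:,2]
for _ in range(1): print('t',s['time_s'],s['tcp_pos'],'h',(s['tcp_pos']-p)@n,'Fn',s['ft_force']@n,'F',s['ft_force'],'torque tool',R.from_rotvec(s['ee_rot']).as_matrix().T@s['wrist_torque'])
delta(p,M)
E
python3 f.py
```

```text
t 23.6 [0.5334 0.242  0.0889] h 0.002039891846413252 Fn -0.26126655940942883 F [-1.5161 -1.0166 -0.7911] torque tool [ 0.0198 -0.5802  0.0405]
shift [0.0011 0.0005 0.002 ] turn [ 0.0003  0.0005 -0.    ]
```

Request:
{"fn": "carry_out", "kwargs": {
  "deltas": "0.001 0 0.001 0 0 0 0.005; 0.001 0 0.002 0 0 0 0.005; 0.001 0 0.003 0 0 0 0.005; 0.001 0 0.004 0 0 0 0.005; 0.001 0 0.004 0 0 0 0.005; 0.001 0 0.004 0 0 0 0.005"
}}

```text
time_s: 24.35
tcp_pos: [0.5354, 0.2425, 0.0853]
ee_rot: [-3.064, -0.303, -0.459]
ft_force: [-4.5, -1.2, 3.5]
finger_gap: 0.0155
finger_force: 30.0
```

```bash
python3 f.py
```

```text
t 24.35 [0.5354 0.2425 0.0853] h -0.001979005226156652 Fn 4.703063546882461 F [-4.4593 -1.2407  3.5022] torque tool [ 0.1004 -0.8531  0.0282]
shift [ 0.0002  0.0006 -0.002 ] turn [0.0002 0.0007 0.0001]
```

Request:
{"fn": "carry_out", "kwargs": {
  "deltas": "-0.0005 0 0.001 0 0 0 0.005; -0.0005 0 0.002 0 0 0 0.005; -0.0005 0 0.003 0 0 0 0.005; -0.0005 0 0.0035 0 0 0 0.005; -0.0005 0 0.0035 0 0 0 0.005; -0.0005 0 0.0035 0 0 0 0.005; -0.0005 0 0.0035 0 0 0 0.005; -0.0005 0 0.0035 0 0 0 0.005"
}}

```text
time_s: 25.35
tcp_pos: [0.5363, 0.2427, 0.0821]
ee_rot: [-3.063, -0.303, -0.46]
ft_force: [-4.6, -0.3, 6.0]
finger_gap: 0.0162
finger_force: 30.0
```

```bash
python3 f.py
python3 - <<'E'
from pad import *
# flushness and position check from the wrist view, and crate check from the side
st=status.read_state(); w=shot("wrist");s=shot("side");save(w,'w8.png');save(s,'side8.png')
im=np.asarray(w['pixels']).astype(int)
for u in(240,260,290,380,400): print(u,[(v,*im[v,u].tolist()) for v in range(118,142,2)])
sd=np.asarray(s['pixels']); print('jar',sd[275:283:4,352].tolist(),'cup rim',sd[262:272:4,341].tolist())
qs=np.array([[242.3,187.2],[258.67,199.67],[294.67,178.67],[279,169]])
O=[[-.065,.05],[-.065,-.05],[.065,-.05],[.065,.05]]; T0=R.from_rotvec(st['ee_rot']).as_matrix()
q=np.array([proj(s,st['tcp_pos']+T0@np.array([x,-y,.0018])) for x,y in O]); print(q.round(1).tolist()); print(refine(s,q,3).round(1).tolist())
E
```

```text
t 25.35 [0.5363 0.2427 0.0821] h -0.005370214283282074 Fn 7.127198405268289 F [-4.6204 -0.3263  6.0445] torque tool [-0.0665 -0.727  -0.0116]
shift [ 0.0002  0.0006 -0.0054] turn [ 0.0001 -0.0001 -0.0001]
240 [(118, 140, 82, 37), (120, 146, 86, 39), (122, 146, 84, 40), (124, 147, 86, 42), (126, 147, 86, 41), (128, 148, 88, 42), (130, 87, 51, 30), (132, 107, 88, 60), (134, 117, 85, 50), (136, 162, 118, 70), (138, 162, 119, 72), (140, 170, 125, 75)]
260 [(118, 125, 72, 34), (120, 128, 74, 35), (122, 129, 74, 35), (124, 131, 75, 36), (126, 131, 77, 38), (128, 132, 77, 36), (130, 85, 50, 27), (132, 84, 68, 50), (134, 132, 96, 57), (136, 175, 129, 77), (138, 185, 137, 84), (140, 185, 138, 84)]
290 [(118, 130, 76, 34), (120, 133, 78, 37), (122, 132, 78, 36), (124, 133, 79, 37), (126, 135, 78, 36), (128, 135, 78, 36), (130, 88, 53, 30), (132, 92, 74, 51), (134, 137, 98, 58), (136, 171, 124, 74), (138, 162, 118, 70), (140, 175, 129, 77)]
380 [(118, 124, 70, 34), (120, 127, 73, 33), (122, 127, 73, 33), (124, 127, 74, 36), (126, 127, 73, 34), (128, 128, 75, 33), (130, 86, 52, 27), (132, 74, 58, 42), (134, 161, 117, 72), (136, 190, 140, 85), (138, 185, 138, 83), (140, 194, 145, 87)]
400 [(118, 152, 89, 41), (120, 158, 94, 44), (122, 157, 92, 43), (124, 156, 90, 42), (126, 158, 94, 45), (128, 160, 95, 44), (130, 102, 61, 30), (132, 73, 57, 41), (134, 155, 112, 67), (136, 182, 134, 80), (138, 178, 131, 78), (140, 187, 139, 83)]
jar [[69, 63, 57], [62, 59, 53]] cup rim [[177, 154, 128], [175, 152, 124], [161, 139, 114]]
[[240.9, 187.3], [256.9, 198.3], [294.0, 177.4], [276.5, 168.1]]
 side 0 40 med res 0.22
 side 1 37 med res 0.44
 side 2 40 med res 0.23
 side 3 21 med res 0.24
[[240.0, 187.1999969482422], [254.10000610351562, 195.6999969482422], [294.8999938964844, 177.5], [276.79998779296875, 168.0]]
```

Request:
{"fn": "carry_out", "kwargs": {
  "deltas": "0 0 0.0005 0 0 0 0.005; 0 0 0.0005 0 0 0 0.005; 0 0 0.0005 0 0 0 0.005; 0 0 0.0005 0 0 0 0.005"
}}

```text
time_s: 25.95
tcp_pos: [0.5365, 0.2427, 0.0816]
ee_rot: [-3.063, -0.303, -0.46]
ft_force: [-4.5, -0.2, 6.6]
finger_gap: 0.0155
finger_force: 30.0
```

```bash
python3 f.py; python3 -c "
from bench import workorder;print(workorder.job_done())"
```

```text
t 25.95 [0.5365 0.2427 0.0816] h -0.005839338098574141 Fn 7.602427916222496 F [-4.5418 -0.1992  6.573 ] torque tool [-0.027  -0.7948  0.0042]
shift [ 0.0002  0.0006 -0.0058] turn [ 0.0001 -0.0002 -0.0001]
the job is handed in; nothing more can be done
None
```

I handed the job in at about 26 s, verdict not shown: jar and cup stand upright, one per cell; the board is still gripped on the pad, held at about 9.5 N, which puts the pad roughly 6–7 mm in by the spring figures.

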